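# Close and lock the bead polisher

### The job

Get the bead polisher ready to run: set its lid down flat in the mouth of the bowl while the locking ring is open (place it, do not drop it), let go, and then turn the locking ring clockwise by its lug until it is fully home at the locked mark. Do not disturb the spool, the bead tub or the pin tin that stand around.

Things in the scene. Friction and masses are not known exactly. Their poses are not given: they have to be found in the camera images.
- polisher: round grey bench machine, 192 mm wide, 92 mm high, standing firm; origin under its centre. Its -x side is the front (dial, switch). On top an aluminium locking ring round a bowl. Marks on the shoulder: hollow circle = open, upright white bar = locked. Stop blocks for the lug's foot (top at 92 mm, 83-91 mm from the axis); three keeper clips at +x, +y, -y (top at 98 mm)
- lid_seat (a point): centre of the ledge the lid lies on, 80 mm above the table, axes of the machine. The open ring has gaps (radius 66 mm) within 48 deg of +y and -y for the lid's ears; its two tongues at +x and -x reach in to radius 54 mm, 7.5-12 mm above the ledge, with 4 mm high keys under them. The lid goes in with ears and handle along the machine's y, either way round, up to 12 deg off; 4 mm radial play
- lock_ring (a joint): angle of the captive ring: 0 = fully open (lug at the hollow circle), grows clockwise seen from above; 1.222 rad = fully home at its stop, lug at the white bar, tongues over the lid's ears: locked. Turns stiffly (about 2 N at the lug), stays where it is left
- lug (a point): top centre of the ring's upright thumb lug, 115.5 mm above the table, 77 mm from the machine's axis. The lug is a plate 23 mm long radially (66-88 mm from the axis), 8.5 mm thick in the turning direction, 23 mm high above the ring (ring top at 92 mm). Its bearing in the machine's frame is 215 deg minus the joint angle (from +x towards +y): it crosses the machine's front
- lid: black lid lying on the table: disc 100 mm wide, 5 mm thick, with two ears at its +y and -y (124 mm over the ears, each within 32 deg of that axis) and a rib handle along its y, 14 mm thick (x), 60 mm long (y), top 41 mm above the underside. Origin at the centre of the underside, z up; about 0.14 kg
- handle (a point): top centre of the lid's rib handle, 41 mm above the lid's underside; axes of the lid
- white_spool: spool of white thread standing on end, 35 mm across, 58 mm high, origin under its centre; bystander
- bead_tub: flat round bead tub, 39 mm across, 16 mm high, origin under its centre; bystander
- tin: flat round pin tin, 70 mm across, 23 mm high, origin under its centre; bystander
Things that resemble listed ones, but are neither listed nor needed, are in the scene too. Of the things shaped like the lid, the black one is meant.

How it is judged:
By the outcome, as a careful person would: the job done as asked, in the order asked, and still so for the second after the job is handed in, with the robot touching nothing.
It also fails if it takes over 53 s, if anything falls off the work surface, if the arm or the gripper's body presses on something with over 40 N, if the wrist force passes 120 N, or if a joint passes its speed limit or range.

### The arm

A 6-joint arm with a two-finger parallel gripper is mounted at the origin on the work surface; the furniture and walls round the work are solid. World frame = base frame: x ahead of the robot, y to its left, z up, the work surface at z = 0. Lengths are in m, angles in rad, forces in N, time in s.
With the tool pointing down it reaches from about 0.375 to 0.9 m from the base axis. Payload 3.1 kg.
Tool frame: the origin (TCP) lies at the very end of the fingers, on their centre line; the grasp point (between the pads) lies 19 mm behind it; z points along the fingers, y is the line along which they close (so a half turn about z gives the same grasp; the last joint's range is limited). The gripper opens to 85 mm and grips with 20 to 120 N. Pads are 22 mm wide; open, the fingers measure 114 mm over their backs; the gripper's body (76 mm by 85 mm) begins 54 mm behind the grasp point. The pads swing forward as they close: fully open they stand 13 mm farther back than shut.
Start: joints at [0.962, 0.527, 1.433, -0, 1.181, -0.178], TCP at [0.261, 0.568, 0.231] pointing down, gripper open.
Joint ranges: [-3.08, 3.08], [-0.75, 2.2], [0.22, 2.44], [-1.43, 4.57], [0, 2.65], [-2.85, 2.85]. Speed limits (rad/s): [2.79, 2.79, 3.14, 3.14, 3.14, 3.14].

### API

Orientations are given as a unit quaternion [x, y, z, w].
In Python, from station import manip, vision gives the robot as it stands.
- The arm moves only by the tool drive_tool, never from a script. Its argument "deltas" is a list that holds one entry, the list of rows, each a list of 4 numbers: the shift along the tool's x, y, z in mm, then the turn about the tool's z in rad. A call has 1 to 5 rows; each row is the pose to reach, as a shift and turn from the pose commanded when the call began, along the tool's axes at that moment; what a row does not reach only later rows make up. A row lasts 1/12 s, in which the tool goes at most 41.7 mm and 7.16 degrees, less where a joint would pass 70% of its speed; a pose out of reach is approached as far as the arm can. A call with a gripper value outside its range is refused whole. "jaw" is the finger opening in mm, from 0 to 85.4, set as the call begins (left out, the last holds). The fingers move at their own pace and stop on an object; "force" is the grip in N (left out, the last holds). Time passes only in rows, so rows that repeat a pose let the fingers close. It gives the time, the measured TCP pose, the force, the opening and the grip force at its end, in the units of the state.
- manip.sense(): the state, without advancing time (a new reading comes with each control period).
- vision.snapshot(name): name is "side" or "top"; returns the picture (420x560x3 uint8, red, green, blue); there is no depth.
- vision.camera_model(name): a dict with "camera_matrix" (3x3 intrinsics, pixels), "rvec" (rotation vector, rad) and "tvec" (3), from world to camera coordinates, as OpenCV has them. Camera axes: x right, y down, z forward; pixel columns grow to the right and rows downward; lengths in m; the calibration is good to about 2 mm. A picture is of the moment at which its call begins. camera_model takes no time and is no camera call.
- manip.sign_off(): hands the job in; it is judged then, once.
The state is a dict: "t": time; "q": joint angles; "qd": joint speeds; "tau": joint torques, N m; "tcp_pos": TCP position; "tool_rot": TCP orientation; "force": force on the tool from outside, world axes, zero at the start; "ft_torque": the same for the moment, N m; "finger_gap": opening from 0.0 (shut) to 1.0 (fully open); "gripper_force": force on a finger pad.
Only numpy, scipy, OpenCV 4.12 (cv2) and the standard library are available. Lean on these libraries where they do the work, as an engineer would, in place of code of your own. Each camera call takes 0.05 s, during which the arm holds its last target. There are 200 camera calls.

## Working session

There is one attempt and no reset: what is moved stays moved. The work goes in short steps, Python scripts to look and compute and a tool call to move; the robot and the scene stay as the last step left them, time stands still between calls to the robot, and variables do not carry over. Pictures are saved under pics/ and viewed, at most 10 in all, crops included, and the job is handed in when it is done.

Besides the shell and the picture viewer there is one more tool, called after "Emit:" by a JSON object that holds its "name" and its "arguments", one argument or row to a line. drive_tool: Moves the arm, as the interface text tells. Its arguments: {"type":"object","properties":{"deltas":{"type":"array"},"jaw":{"type":"number"},"force":{"type":"number"}},"required":["deltas"]}

```bash
mkdir -p pics
cat > h.py <<'E'
import numpy as np, cv2
from station import manip, vision
def cam(n):
    m=vision.camera_model(n); K=np.array(m["camera_matrix"],float); R=cv2.Rodrigues(np.array(m["rvec"],float))[0]; t=np.array(m["tvec"],float).ravel(); return K,R,t
def ray(n,uv,z):
    K,R,t=cam(n); d=R.T@np.linalg.inv(K)@np.array([uv[0],uv[1],1.]); c=-R.T@t
    return c+d*(z-c[2])/d[2]
def proj(n,p):
    K,R,t=cam(n); q=K@(R@np.array(p,float)+t); return q[:2]/q[2]
def save(n,f,crop=None,s=1):
    im=vision.snapshot(n); cv2.imwrite(f"pics/{f}_raw.png",im[:,:,::-1])
    o=im if crop is None else im[crop[1]:crop[3],crop[0]:crop[2]]
    cv2.imwrite(f"pics/{f}.png",cv2.resize(o,None,fx=s,fy=s,interpolation=cv2.INTER_CUBIC)[:,:,::-1]); return im
E
python3 - <<'E'
from h import *
save("top","top0",None,1.4);save("side","side0",None,1.4)
s=manip.sense();print(s)
for n in("top","side"):
    K,R,t=cam(n);print(n,-R.T@t,K[0,0],R[2])
E
```

```text
{'t': 0.1, 'q': array([ 9.61509711e-01,  5.28400762e-01,  1.43377805e+00, -4.16693199e-05,
        1.18145623e+00, -1.78508852e-01]), 'qd': array([ 0.00046475, -0.00152468, -0.00176705,  0.00072737, -0.00075939,
       -0.00015569]), 'tau': array([ 8.56052011e-04, -4.43308032e+01, -1.78585339e+01, -1.81821529e-04,
        3.81815335e-03, -3.42507548e-06]), 'tcp_pos': array([0.2605885 , 0.56735232, 0.23041334]), 'tool_rot': array([ 2.13719484e-01,  9.76894538e-01, -9.50382864e-04, -3.74131614e-04]), 'force': array([ 0.72740484, -0.26067545, -0.16525831]), 'ft_torque': array([-0.06879836,  0.01996975,  0.04557057]), 'gripper_force': 0.0, 'finger_gap': 0.9995232404782461}
top [0.44788653 0.2010485  1.22865434] 379.83664628595346 [ 0.06164024  0.01832515 -0.99793019]
side [ 0.06494821 -0.64524506  0.50251602] 417.7791415634245 [ 0.41779322  0.8194671  -0.39232957]
```

View pics/top0.png

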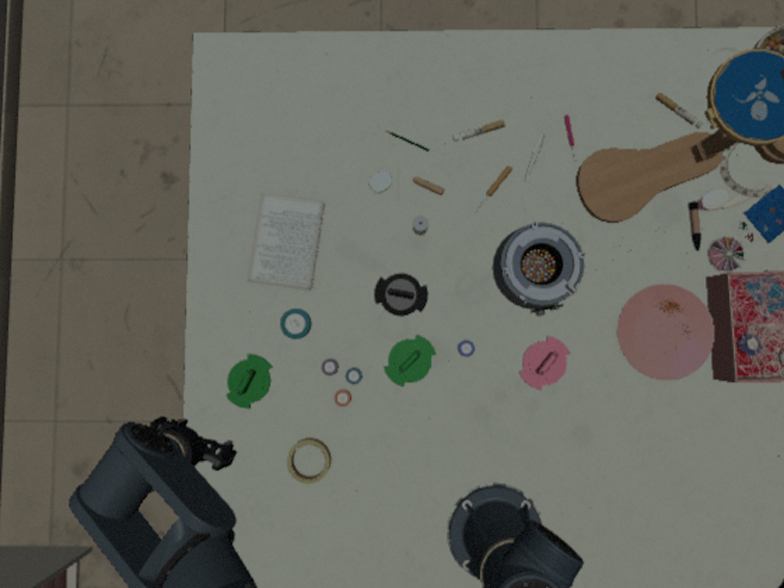

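View pics/side0.png

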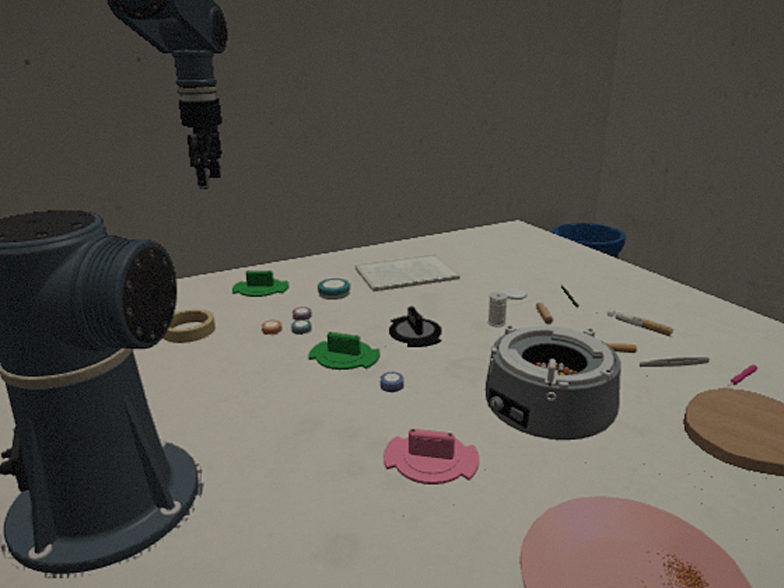

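The top view shows the shaped-alike lids (784-px view): black at (401,294), green at (249,381) and (410,361), and pink at (545,362). The black one fits the description. The polisher is at (540,266) and the spool at (420,225). I'll confirm the lid in one enlarged crop.

Run:
```python
import cv2,numpy as np
a=cv2.imread('pics/top0_raw.png')[150:230,258:425]; b=cv2.imread('pics/side0_raw.png')[210:310,270:450]
a=cv2.convertScaleAbs(cv2.resize(a,(792,379),interpolation=cv2.INTER_CUBIC),alpha=1.7)[:, :]
b=cv2.convertScaleAbs(b,alpha=1.7)
cv2.imwrite('pics/crop1.png',a); cv2.imwrite('pics/crop2.png',cv2.resize(b,None,fx=4.4,fy=4.4,interpolation=cv2.INTER_CUBIC))
```

```text
(no output)
```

View pics/crop1.png

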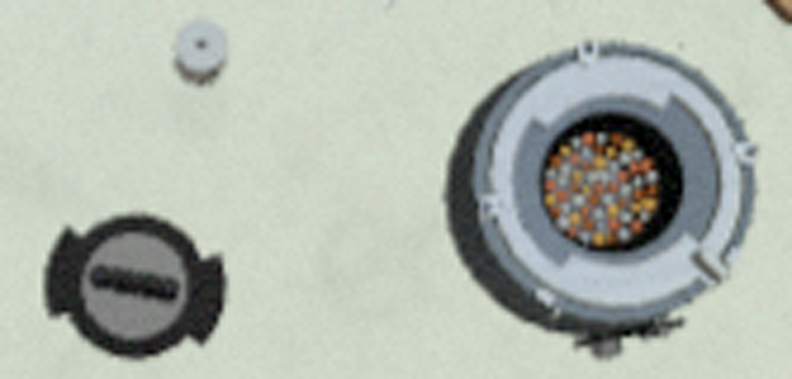

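View pics/crop2.png

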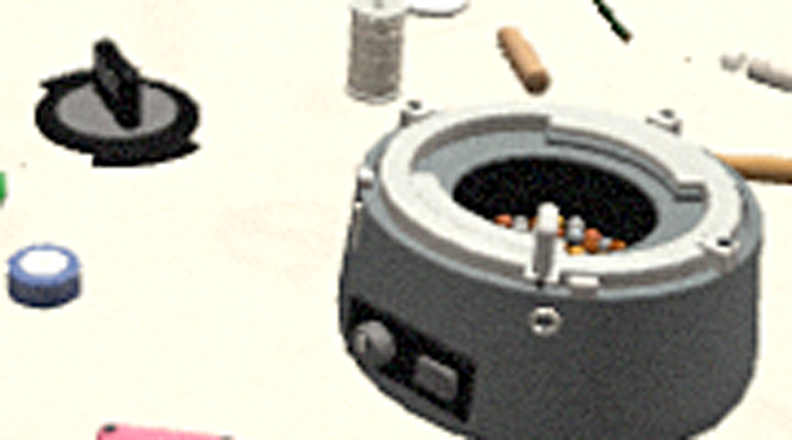

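Confirmed: the black lid is at crop (135,285), with its handle roughly along image left-right. The polisher's dial faces image-down. Its clips are at crop (588,50), (490,205) and (745,155). The lug is at (708,265) by the hollow circle, so the ring is open.

```bash
cat >> h.py <<'E'
def mask(im,lo,hi,box):
    g=cv2.cvtColor(im,cv2.COLOR_RGB2GRAY); m=((g>=lo)&(g<=hi)).astype(np.uint8); k=np.zeros_like(m); x0,y0,x1,y1=box; k[y0:y1,x0:x1]=m[y0:y1,x0:x1]; return k
def big(m): return max(cv2.findContours(m,cv2.RETR_EXTERNAL,cv2.CHAIN_APPROX_NONE)[0],key=cv2.contourArea)
def worldpoly(n,c,z): return np.array([ray(n,p[0],z)[:2] for p in c])
def outline(P):
    M=cv2.moments((P*1e3).astype(np.float32).reshape(-1,1,2)); c=np.array([M['m10'],M['m01']])/M['m00']
    a=.5*np.arctan2(2*M['mu11'],M['mu20']-M['mu02']); return c,np.degrees(a),M['m00']
E
python3 - <<'E'
from h import *
im=cv2.imread('pics/top0_raw.png')[:,:,::-1]; sd=cv2.imread('pics/side0_raw.png')[:,:,::-1]
g=cv2.cvtColor(im,cv2.COLOR_RGB2GRAY);print('bg',g[215,330],'blk',g[220,275],'disc',g[205,285])
c=big(mask(im,0,100,(262,188,312,230)))
print('lid top',outline(worldpoly('top',c,.004)))
c=big(mask(sd,0,90,(270,215,320,250)))
P=worldpoly('side',c,.004);print('lid side outl',outline(P),P.min(0)*1e3,P.max(0)*1e3)
T=lambda x,y:(258+(x+.5)/4.7425-.5,150+(y+.5)/4.7375-.5)
S=lambda x,y:(270+(x+.5)/4.4-.5,210+(y+.5)/4.4-.5)
for nm,p in dict(cx=(588,50),cpy=(490,205),cmy=(745,155)).items(): print(nm,ray('top',T(*p),.098)*1e3)
print('lugtop',ray('top',T(706,257),.1155)*1e3)
for nm,p in dict(cx=(664,115),cpy=(412,103),cmy=(720,243)).items(): print('side',nm,ray('side',S(*p),.098)*1e3)
print('side lug',ray('side',S(546,205),.1155)*1e3, 'spool',ray('top',T(201,45),.058)*1e3)
# handle ends (top)
print('handle',[ray('top',T(*p),.041)*1e3 for p in((92,276),(180,290))])
# inner bowl hole (dark) and ring outer
c=big(mask(im,135,255,(355,155,420,225))) if 0 else None
for q in((640,45),(499,150),(722,150),(610,300)): print('lum',g[int(T(*q)[1]),int(T(*q)[0])])
E
```

```text
bg 121 blk 41 disc 78
lid top (array([536.44864925, 213.24147958]), np.float64(79.77600004048297), 9092.701970847556)
lid side outl (array([537.64115486, 215.21227303]), np.float64(71.40530887005856), 9884.54774534516) [486.36354919 146.10267991] [585.23606203 306.34448565]
cx [678.48509747 -74.32858628  98.        ]
cpy [580.13614526 -11.39915671  98.        ]
cmy [ 611.3579904  -171.40964226   98.        ]
lugtop [ 545.50392265 -140.38374568  115.5       ]
side cx [675.81023002 -77.23717134  98.        ]
side cpy [578.27680349  -9.45203778  98.        ]
side cmy [ 611.4893179  -176.23308582   98.        ]
side lug [ 547.17045217 -139.84587141  115.5       ] spool [690.98341264 168.76534079  58.        ]
handle [array([540.17285349, 240.82500598,  41.        ]), array([530.78978603, 182.66099686,  41.        ])]
lum 103
lum 105
lum 104
lum 117
```

```bash
cat >> h.py <<'E'
def go(p,yaw):
    "p mm world TCP, yaw deg of tool y (mod 180) -> tool deltas"
    s=manip.sense(); from scipy.spatial.transform import Rotation as Ro
    R=Ro.from_quat(s['tool_rot']).as_matrix(); d=R.T@(np.array(p)-s['tcp_pos']*1e3)
    a=np.degrees(np.arctan2(R[1,1],R[0,1])); t=(a-yaw+90)%180-90
    print('delta',d.round(1),'turn',round(np.radians(t),3),'| tcp',(s['tcp_pos']*1e3).round(1),'yaw',a.round(1),'q6',s['q'][5].round(2),'F',s['force'].round(1),'gap',round(s['finger_gap']*85.4,1),'t',round(s['t'],2))
E
python3 - <<'E'
from h import *
im=cv2.imread('pics/top0_raw.png')[:,:,::-1]
hsv=cv2.cvtColor(im,cv2.COLOR_RGB2HSV); g=cv2.cvtColor(im,cv2.COLOR_RGB2GRAY)
# hole: dark or colourful pixels near centre
m=((g<45)|(hsv[:,:,1]>60)).astype(np.uint8); k=np.zeros_like(m); k[168:208,366:408]=m[168:208,366:408]
k=cv2.morphologyEx(k,cv2.MORPH_CLOSE,np.ones((7,7),np.uint8))
P=worldpoly('top',cv2.convexHull(big(k)),.08)*1e3
print('hole',cv2.fitEllipse(P.astype(np.float32)))
# bright ring outer
m=(g>92).astype(np.uint8); k=np.zeros_like(m)
cv2.circle(k,(388,188),31,1,-1); k&=m
H=cv2.convexHull(big(k)); print('ring',cv2.fitEllipse((worldpoly('top',H,.092)*1e3).astype(np.float32)))
go((536,213,150),-9.7)
E
```

```text
hole ((596.6779174804688, -92.19744873046875), (90.49092102050781, 90.85074615478516), 160.01885986328125)
ring ((596.6680908203125, -97.87664794921875), (173.5582733154297, 185.4715576171875), 86.7324447631836)
delta [-398.2 -206.8   80.7] turn 1.309 | tcp [260.6 567.4 230.4] yaw 65.3 q6 -0.18 F [ 0.7 -0.3 -0.2] gap 85.4 t 0.1
```

Emit:
{"name": "drive_tool", "arguments": {
  "deltas": [
    [[-40,-20,0,0.12],[-80,-41,0,0.24],[-116,-60,5,0.36],[-152,-79,10,0.48],[-188,-98,15,0.6]]
  ],
  "jaw": 50
}}

```text
t: 0.52
tcp_pos: [0.3886, 0.4024, 0.2165]
tool_rot: [0.495, 0.869, -0.0, -0.0]
force: [0.1, -0.0, -0.1]
finger_gap: 0.583
gripper_force: 0.0
```

```bash
python3 -c "
from h import *
go((536,213,150),-9.7)"
```

```text
delta [-238.1   30.3   66.5] turn 0.704 | tcp [388.6 402.4 216.5] yaw 30.6 q6 0.07 F [ 0.1 -0.  -0.1] gap 49.8 t 0.52
```

Emit:
{"name": "drive_tool", "arguments": {
  "deltas": [
    [[-38,5,10,0.12],[-76,10,20,0.24],[-114,15,30,0.36],[-152,20,40,0.48],[-190,24,50,0.6]]
  ]
}}

```text
t: 0.93
tcp_pos: [0.5072, 0.2517, 0.1662]
tool_rot: [0.73, 0.683, -0.0, -0.0]
force: [0.2, 0.4, 0.4]
finger_gap: 0.584
gripper_force: 0.0
```

Emit:
{"name": "drive_tool", "arguments": {
  "deltas": [
    [[-25,20,10,0.08],[-42,37,16,0.104],[-42,37,16,0.104]]
  ]
}}

```text
t: 1.18
tcp_pos: [0.5437, 0.2051, 0.1492]
tool_rot: [0.765, 0.645, -0.0, 0.001]
force: [-0.5, 0.1, -0.1]
finger_gap: 0.578
gripper_force: 0.0
```

Run:
```python
from h import *
go((536,213,150),-9.7)
go((536,213,13),-9.7)
```

```text
delta [ 6.5 -8.9 -0.8] turn -0.0 | tcp [543.7 205.1 149.2] yaw -9.7 q6 0.34 F [-0.5  0.1 -0.1] gap 49.4 t 1.18
delta [  6.6  -9.  136.2] turn -0.0 | tcp [543.7 205.1 149.2] yaw -9.7 q6 0.34 F [-0.5  0.1 -0.1] gap 49.4 t 1.18
```

Emit:
{"name": "drive_tool", "arguments": {
  "deltas": [
    [[6.5,-9,30,0],[6.5,-9,65,0],[6.5,-9,100,0],[6.5,-9,124,0],[6.5,-9,135,0]]
  ]
}}

```text
t: 1.6
tcp_pos: [0.53, 0.2171, 0.0125]
tool_rot: [0.762, 0.647, -0.003, -0.002]
force: [0.4, -0.2, -0.1]
finger_gap: 0.582
gripper_force: 0.0
```

Emit:
{"name": "drive_tool", "arguments": {
  "deltas": [
    [[0,0,0,0],[0,0,0,0],[0,0,0,0],[0,0,0,0],[0,0,0,0]]
  ],
  "jaw": 8,
  "force": 50
}}

```text
t: 2.02
tcp_pos: [0.534, 0.2174, 0.0175]
tool_rot: [0.763, 0.647, 0.001, 0.001]
force: [1.2, 0.6, 0.8]
finger_gap: 0.156
gripper_force: 50.9
```

Run:
```python
from h import *
go((536,213,120),-9.7)
save("side","side1",(240,150,400,270),5)
```

```text
delta [  -3.9    3.  -102.5] turn 0.005 | tcp [534.  217.4  17.5] yaw -9.4 q6 0.36 F [1.2 0.6 0.8] gap 13.3 t 2.02
```

View pics/side1.png

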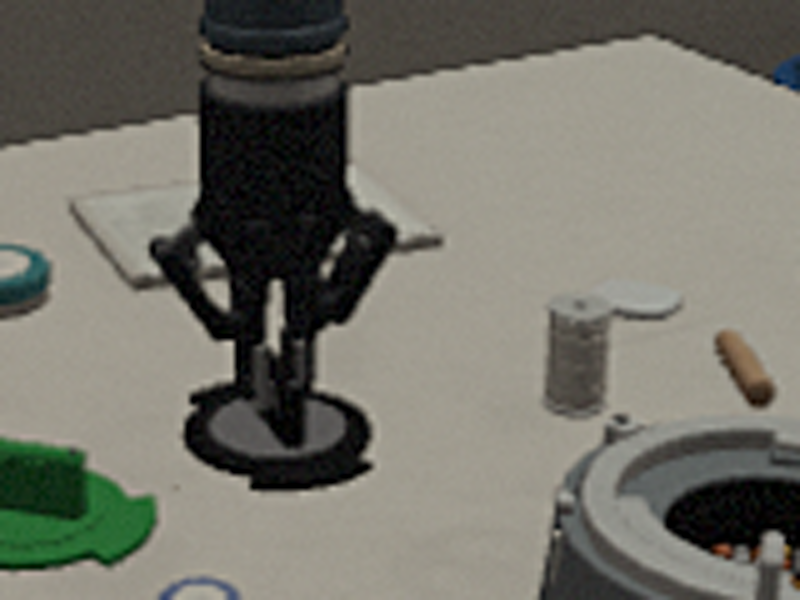

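The fingers hold the lid by its handle (side crop ~(285,370)), at a gap of 13.3 mm and about 4 mm off-centre along the handle. Now I'll lift it.

Emit:
{"name": "drive_tool", "arguments": {
  "deltas": [
    [[0,0,-10,0],[0,0,-30,0],[0,0,-60,0],[0,0,-95,0],[0,0,-125,0]]
  ],
  "force": 60
}}

```text
t: 2.48
tcp_pos: [0.5327, 0.217, 0.1433]
tool_rot: [0.763, 0.647, 0.0, 0.0]
force: [0.7, -0.9, -0.2]
finger_gap: 0.154
gripper_force: 58.5
```

Emit:
{"name": "drive_tool", "arguments": {
  "deltas": [
    [[0,0,-20,0],[0,0,-25,0],[0,0,-25,0]]
  ]
}}

```text
t: 2.73
tcp_pos: [0.5339, 0.2172, 0.1682]
tool_rot: [0.763, 0.647, 0.002, 0.001]
force: [1.0, 0.3, -1.1]
finger_gap: 0.157
gripper_force: 58.6
```

Run:
```python
from h import *
# lid centre = tcp -4.3 along lid y (machine y at place): target tcp = seat + 4.3*ymach
a=np.radians(11.2); c=np.array([596.3,-92.2])+4.3*np.array([-np.sin(a),np.cos(a)]); print(c)
go((*c,167),11.2)
```

```text
[595.46479229 -87.98189283]
delta [-291.1  110.5    1.3] turn -0.359 | tcp [533.9 217.2 168.2] yaw -9.4 q6 0.36 F [ 1.   0.3 -1.1] gap 13.4 t 2.73
```

Emit:
{"name": "drive_tool", "arguments": {
  "deltas": [
    [[-20,8,0,-0.03],[-50,19,0,-0.07],[-85,32,0,-0.11],[-120,45,0,-0.15],[-155,59,0,-0.19]]
  ]
}}

```text
t: 3.15
tcp_pos: [0.5641, 0.0534, 0.1638]
tool_rot: [0.697, 0.717, -0.001, -0.002]
force: [1.0, 0.0, -0.9]
finger_gap: 0.151
gripper_force: 58.5
```

Run:
```python
from h import *
go((595.5,-88,167),11.2)
```

```text
delta [-142.2   27.3   -3.4] turn -0.167 | tcp [564.1  53.4 163.8] yaw 1.7 q6 -0.13 F [ 1.   0.  -0.9] gap 12.9 t 3.15
```

Emit:
{"name": "drive_tool", "arguments": {
  "deltas": [
    [[-32,6,0,-0.04],[-65,12,0,-0.08],[-95,18,0,-0.12],[-122,23,0,-0.15],[-138,26,0,-0.167]]
  ]
}}

```text
t: 3.57
tcp_pos: [0.5948, -0.0858, 0.1637]
tool_rot: [0.636, 0.772, -0.001, -0.001]
force: [0.8, -0.1, -0.2]
finger_gap: 0.154
gripper_force: 58.5
```

Emit:
{"name": "drive_tool", "arguments": {
  "deltas": [
    [[-2,0,0,0],[-2,0,0,0],[-2,0,0,0],[-2,0,0,0]]
  ]
}}

```text
t: 3.9
tcp_pos: [0.5948, -0.0831, 0.165]
tool_rot: [0.635, 0.772, -0.0, -0.001]
force: [-0.1, -0.1, -0.3]
finger_gap: 0.152
gripper_force: 58.5
```

Run:
```python
from h import *
go((595.5,-88,167),11.2)
a=save("top","top2"); b=save("side","side2")
A=cv2.convertScaleAbs(cv2.resize(a[140:240,310:440],None,fx=3,fy=3,interpolation=cv2.INTER_CUBIC),alpha=1.7)
B=cv2.convertScaleAbs(cv2.resize(b[150:320,320:450],None,fx=3,fy=3,interpolation=cv2.INTER_CUBIC),alpha=1.7)
o=np.zeros((510,780,3),np.uint8);o[:300,:390]=A;o[:,390:]=B;cv2.imwrite('pics/c3.png',o[:,:,::-1])
```

```text
delta [-4.9 -0.2 -2. ] turn -0.001 | tcp [594.8 -83.1 165. ] yaw 11.1 q6 -0.52 F [-0.1 -0.1 -0.3] gap 13.0 t 3.9
```

View pics/c3.png

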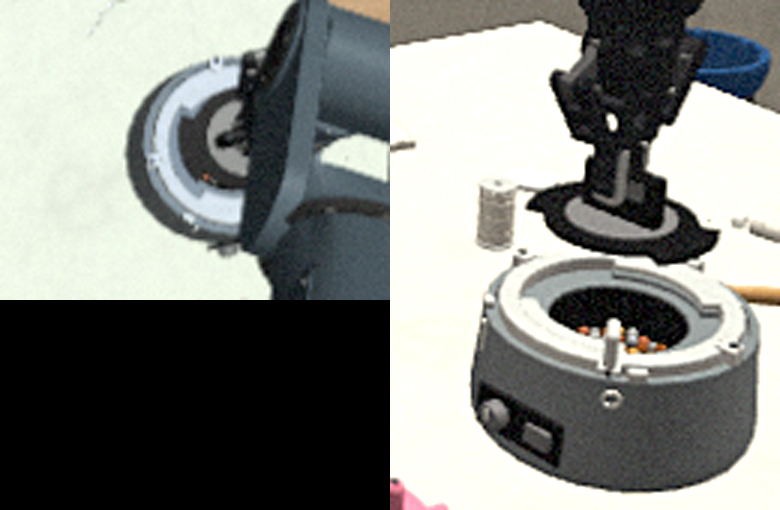

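The side view shows the lid held level over the bowl, ears along the machine's y, at crop (622,220). Next I'll measure its centre from the front rim.

Run:
```python
from h import *
from scipy.optimize import least_squares
im=cv2.imread('pics/side2_raw.png'); g=cv2.cvtColor(im,cv2.COLOR_BGR2GRAY).astype(int)
# print lower boundary of lid per column
pts=[]
for u in range(366,432):
    col=g[205:240,u]; 
    v0=220 if u>372 else 218
    d=[205+i for i in range(len(col)) if col[i]<40]
    # last dark pixel contiguous before bright
    b=[v for v in d if v<236]
    pts.append((u,max(b) if b else -1))
print(pts)
L=[ray('side',(u,v+.5),.1475)[:2]*1e3 for u,v in pts if v>0]
L=np.array(L)
for (u,v),p in list(zip(pts,L))[::4]: print(u,v,p.round(1), np.hypot(*(p-[595.5,-88])).round(1), np.hypot(*(p-[595.5,-92])).round(1), np.hypot(*(p-[595.5,-84])).round(1))
```

```text
[(366, 219), (367, 219), (368, 219), (369, 220), (370, 220), (371, 221), (372, 224), (373, 225), (374, 226), (375, 227), (376, 228), (377, 229), (378, 229), (379, 230), (380, 230), (381, 231), (382, 231), (383, 231), (384, 232), (385, 232), (386, 232), (387, 233), (388, 233), (389, 233), (390, 233), (391, 233), (392, 234), (393, 234), (394, 234), (395, 234), (396, 234), (397, 234), (398, 234), (399, 234), (400, 234), (401, 234), (402, 234), (403, 234), (404, 234), (405, 234), (406, 235), (407, 235), (408, 235), (409, 235), (410, 235), (411, 235), (412, 235), (413, 235), (414, 235), (415, 235), (416, 235), (417, 235), (418, 235), (419, 235), (420, 235), (421, 235), (422, 235), (423, 234), (424, 234), (425, 233), (426, 233), (427, 231), (428, 230), (429, -1), (430, -1), (431, -1)]
366 219 [557.2 -41.2] 60.5 63.6 57.4
370 220 [561.2 -48.9] 52.0 55.1 49.1
374 226 [550.8 -74.6] 46.7 48.0 45.7
378 229 [549.2 -88.7] 46.3 46.4 46.5
382 231 [550.3 -99. ] 46.5 45.7 47.6
386 232 [ 554.2 -105.9] 45.0 43.6 46.8
390 233 [ 558.  -112.7] 44.9 42.9 47.3
394 234 [ 561.7 -119.5] 46.2 43.5 49.0
398 234 [ 568.2 -123. ] 44.4 41.3 47.6
402 234 [ 574.7 -126.6] 43.8 40.3 47.4
406 235 [ 578.4 -133.2] 48.3 44.6 52.1
410 235 [ 584.8 -136.7] 49.9 46.0 53.8
414 235 [ 591.3 -140.3] 52.4 48.4 56.4
418 235 [ 597.7 -143.8] 55.8 51.8 59.8
422 235 [ 604.2 -147.3] 59.9 56.0 63.9
426 233 [ 616.6 -144.7] 60.5 56.8 64.3
```

Emit:
{"name": "drive_tool", "arguments": {
  "deltas": [
    [[-3,0,8,0],[-5,0,20,0],[-5,0,32,0],[-5,0,42,0],[-5,0,42,0]]
  ]
}}

```text
t: 4.42
tcp_pos: [0.5948, -0.089, 0.1208]
tool_rot: [0.636, 0.772, -0.001, -0.003]
force: [-0.3, 0.1, -1.0]
finger_gap: 0.149
gripper_force: 58.5
```

Run:
```python
from h import *
go((595.5,-88,100),11.2)
```

```text
delta [ 0.8  1.  20.8] turn -0.002 | tcp [594.8 -89.  120.8] yaw 11.1 q6 -0.53 F [-0.3  0.1 -1. ] gap 12.7 t 4.42
```

Emit:
{"name": "drive_tool", "arguments": {
  "deltas": [
    [[0.5,1,5,0],[0.5,1,11,0],[0.5,1,15,0],[0.5,1,18,0],[0.5,1,18,0]]
  ]
}}

```text
t: 4.83
tcp_pos: [0.5973, -0.0889, 0.1053]
tool_rot: [0.636, 0.772, -0.0, -0.0]
force: [0.3, 1.1, -0.7]
finger_gap: 0.154
gripper_force: 58.5
```

Emit:
{"name": "drive_tool", "arguments": {
  "deltas": [
    [[0,0,1,0],[0,0,2,0],[0,0,3,0],[0,0,3,0]]
  ]
}}

```text
t: 5.17
tcp_pos: [0.5977, -0.089, 0.1029]
tool_rot: [0.636, 0.772, 0.0, 0.0]
force: [-0.4, 0.2, -0.2]
finger_gap: 0.157
gripper_force: 58.5
```

Emit:
{"name": "drive_tool", "arguments": {
  "deltas": [
    [[0,-1,1,0],[0,-1,2,0],[0,-1,3,0],[0,-1,3,0]]
  ]
}}

```text
t: 5.5
tcp_pos: [0.5965, -0.0891, 0.0997]
tool_rot: [0.636, 0.772, -0.0, -0.0]
force: [-0.9, -0.1, -0.5]
finger_gap: 0.15
gripper_force: 58.5
```

Emit:
{"name": "drive_tool", "arguments": {
  "deltas": [
    [[0,0,1,0],[0,0,1,0]]
  ]
}}

```text
t: 5.67
tcp_pos: [0.5966, -0.0892, 0.0987]
tool_rot: [0.636, 0.772, -0.0, -0.0]
force: [0.0, 0.7, -1.9]
finger_gap: 0.148
gripper_force: 58.5
```

Emit:
{"name": "drive_tool", "arguments": {
  "deltas": [
    [[0,0,1,0],[0,0,1,0]]
  ]
}}

```text
t: 5.83
tcp_pos: [0.5966, -0.0891, 0.0977]
tool_rot: [0.636, 0.772, -0.0, -0.0]
force: [0.4, 0.4, -0.1]
finger_gap: 0.154
gripper_force: 58.5
```

Emit:
{"name": "drive_tool", "arguments": {
  "deltas": [
    [[0,0,0.5,0],[0,0,0.5,0]]
  ]
}}

```text
t: 6.0
tcp_pos: [0.5967, -0.0892, 0.0975]
tool_rot: [0.636, 0.772, -0.0, 0.0]
force: [0.2, -0.8, -0.4]
finger_gap: 0.155
gripper_force: 58.7
```

Emit:
{"name": "drive_tool", "arguments": {
  "deltas": [
    [[0,0,0.5,0],[0,0,0.5,0]]
  ]
}}

```text
t: 6.17
tcp_pos: [0.5967, -0.0892, 0.0974]
tool_rot: [0.636, 0.772, 0.0, 0.0]
force: [-2.5, 0.5, 4.5]
finger_gap: 0.15
gripper_force: 59.3
```

Emit:
{"name": "drive_tool", "arguments": {
  "deltas": [
    [[0,0,0.5,0],[0,0,0.5,0]]
  ]
}}

```text
t: 6.33
tcp_pos: [0.5967, -0.0892, 0.0975]
tool_rot: [0.636, 0.772, 0.0, 0.0]
force: [-2.5, 0.4, 6.4]
finger_gap: 0.151
gripper_force: 59.7
```

Contact came at exactly the predicted height (TCP 97.5 mm), so the lid is seated. Releasing.

Emit:
{"name": "drive_tool", "arguments": {
  "deltas": [
    [[0,0,0,0],[0,0,0,0],[0,0,0,0],[0,0,0,0]]
  ],
  "jaw": 36
}}

```text
t: 6.67
tcp_pos: [0.5967, -0.0892, 0.0961]
tool_rot: [0.636, 0.772, -0.0, -0.0]
force: [-0.8, -0.5, -0.5]
finger_gap: 0.425
gripper_force: 0.0
```

Emit:
{"name": "drive_tool", "arguments": {
  "deltas": [
    [[0,0,-10,0],[0,0,-30,0],[0,0,-55,0],[0,0,-80,0],[0,0,-80,0]]
  ]
}}

```text
t: 7.08
tcp_pos: [0.6002, -0.0902, 0.182]
tool_rot: [0.636, 0.772, 0.002, 0.005]
force: [1.1, 0.3, 0.5]
finger_gap: 0.42
gripper_force: 0.0
```

Run:
```python
from h import *
b=save("side","side4")
cv2.imwrite('pics/c4.png',cv2.convertScaleAbs(cv2.resize(b[190:320,330:460],None,fx=4.5,fy=4.5,interpolation=cv2.INTER_CUBIC),alpha=1.7)[:,:,::-1])
c=np.array([596.3,-92.2]);y=11.2
# behind the lug: bearing 215 + angle for 26 mm tangential offset at r 77
lb=np.radians(215+y); r=np.array([np.cos(lb),np.sin(lb)]); tcw=np.array([r[1],-r[0]])
print('lug',c+77*r,'cw dir',tcw); p=c+78*r-30*tcw; print('start',p)
go((*p,175),np.degrees(np.arctan2(tcw[1],tcw[0])))
```

```text
lug [ 543.00497561 -147.77553756] cw dir [-0.72176023  0.69214317]
start [ 563.96563928 -169.26159301]
delta [-71.2 -49.6   4.9] turn 0.958 | tcp [598.9 -89.9 179.9] yaw 11.1 q6 -0.53 F [ 0.3 -0.2 -0.1] gap 35.8 t 7.13
```

View pics/c4.png

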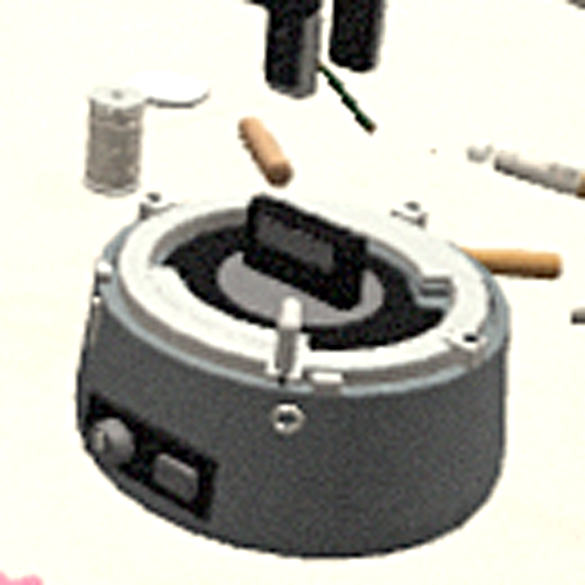

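The lid lies flat in the bowl with the handle at (300,250), the ears in the gaps and the lug free at (288,335). Now I'll close the fingers and go behind the lug.

Emit:
{"name": "drive_tool", "arguments": {
  "deltas": [
    [[-14,-10,0,0.11],[-28,-20,0,0.22],[-42,-30,0,0.33],[-57,-40,0,0.44],[-71,-49,0,0.55]]
  ],
  "jaw": 0
}}

```text
t: 7.55
tcp_pos: [0.561, -0.1686, 0.1754]
tool_rot: [0.823, 0.568, -0.001, -0.001]
force: [0.2, -0.2, 0.3]
finger_gap: 0.001
gripper_force: 0.0
```

Emit:
{"name": "drive_tool", "arguments": {
  "deltas": [
    [[0,0,0,0.11],[0,0,0,0.22],[0,0,0,0.33],[0,0,0,0.408],[0,0,0,0.408]]
  ]
}}

```text
t: 7.97
tcp_pos: [0.5615, -0.168, 0.1754]
tool_rot: [0.92, 0.391, -0.001, -0.001]
force: [0.0, -0.7, 0.4]
finger_gap: -0.0
gripper_force: 0.0
```

Run:
```python
from h import *
go((564,-169.3,103),136.2)
```

```text
delta [ 0.9  2.9 72.4] turn -0.002 | tcp [ 561.5 -168.   175.4] yaw -43.9 q6 0.29 F [ 0.  -0.7  0.4] gap -0.0 t 7.97
```

Emit:
{"name": "drive_tool", "arguments": {
  "deltas": [
    [[1,3,15,0],[1,3,35,0],[1,3,55,0],[1,3,72,0],[1,3,72,0]]
  ]
}}

```text
t: 8.38
tcp_pos: [0.5622, -0.1682, 0.1005]
tool_rot: [0.92, 0.393, -0.003, -0.003]
force: [-0.8, 0.2, 0.7]
finger_gap: -0.002
gripper_force: 0.0
```

Emit:
{"name": "drive_tool", "arguments": {
  "deltas": [
    [[0,0,0,0],[0,0,0,0]]
  ]
}}

```text
t: 8.55
tcp_pos: [0.5655, -0.1698, 0.1048]
tool_rot: [0.92, 0.393, 0.0, 0.0]
force: [-0.4, -0.5, 0.9]
finger_gap: -0.003
gripper_force: 0.0
```

```bash
cat >> h.py <<'E'
C=np.array([596.3,-92.2]);Y=11.2
def arc(offs,r=78):
    "rows for TCP at lug-angle joint j(deg), trailing by 19.5 mm"
    from scipy.spatial.transform import Rotation as Ro
    s=manip.sense();R=Ro.from_quat(s['tool_rot']).as_matrix();a=np.degrees(np.arctan2(R[1,1],R[0,1]))
    for j in offs:
        b=np.radians(215-j+Y);rv=np.array([np.cos(b),np.sin(b)]);cw=np.array([rv[1],-rv[0]])
        p=C+r*rv-19*cw; d=R.T@(np.array([*p,103])-s['tcp_pos']*1e3); t=(a-np.degrees(np.arctan2(cw[1],cw[0]))+90)%180-90
        print(j,d.round(1),round(np.radians(t),3))
    rel=s['tcp_pos'][:2]*1e3-C; print('tcp',(s['tcp_pos']*1e3).round(1),'brg',((np.degrees(np.arctan2(rel[1],rel[0]))-Y)%360).round(1),'r',np.hypot(*rel).round(1),'F',s['force'].round(1),'q6',s['q'][5].round(2))
E
python3 -c "
from h import *
arc((0,5,10,15,20,25))"
```

```text
0 [ -0.7 -12.4   1.8] 0.0
5 [ -2.  -19.3   1.8] 0.088
10 [ -2.8 -26.3   1.8] 0.175
15 [ -2.9 -33.3   1.8] 0.262
20 [ -2.5 -40.3   1.8] 0.349
25 [ -1.4 -47.2   1.8] 0.437
tcp [ 565.5 -169.8  104.8] brg 237.1 r 83.5 F [-0.4 -0.5  0.9] q6 0.28
```

Emit:
{"name": "drive_tool", "arguments": {
  "deltas": [
    [[0,-6,1,0],[-0.7,-12,1,0],[-1.5,-16,1,0.04],[-2,-19.5,1,0.088],[-2.8,-26,1,0.175]]
  ]
}}

```text
t: 8.97
tcp_pos: [0.5456, -0.1545, 0.1046]
tool_rot: [0.951, 0.309, 0.002, 0.002]
force: [2.3, -1.4, -0.6]
finger_gap: -0.0
gripper_force: 0.9
```

```bash
python3 -c "
from h import *
arc((10,15,20,25,30,35))"
```

```text
10 [-0.3 -1.4  1.6] -0.003
15 [-1.7 -8.2  1.6] 0.084
20 [ -2.4 -15.2   1.6] 0.171
25 [ -2.6 -22.2   1.5] 0.258
30 [ -2.2 -29.2   1.5] 0.346
35 [ -1.1 -36.1   1.5] 0.433
tcp [ 545.6 -154.5  104.6] brg 219.7 r 80.3 F [ 2.3 -1.4 -0.6] q6 0.47
```

Contact force is about 2.7 N, so the lug is moving. I'll continue along the arc.

Emit:
{"name": "drive_tool", "arguments": {
  "deltas": [
    [[-1.7,-8,0,0.084],[-2.4,-15,0,0.171],[-2.6,-22,0,0.258],[-2.2,-29,0,0.346],[-1.1,-36,0,0.433]]
  ]
}}

```text
t: 9.38
tcp_pos: [0.5234, -0.1258, 0.1048]
tool_rot: [0.995, 0.097, 0.002, 0.002]
force: [1.6, -2.3, 0.2]
finger_gap: -0.002
gripper_force: 1.0
```

```bash
python3 -c "
from h import *
arc((35,40,45,50,55,60))"
```

```text
35 [-0.   0.2  1.8] -0.002
40 [-1.4 -6.6  1.8] 0.086
45 [ -2.1 -13.6   1.7] 0.173
50 [ -2.3 -20.6   1.7] 0.26
55 [ -1.8 -27.6   1.7] 0.347
60 [ -0.8 -34.5   1.7] 0.435
tcp [ 523.4 -125.8  104.8] brg 193.5 r 80.2 F [ 1.6 -2.3  0.2] q6 0.93
```

Emit:
{"name": "drive_tool", "arguments": {
  "deltas": [
    [[-1.4,-7,0,0.086],[-2.1,-14,0,0.173],[-2.3,-21,0,0.26],[-1.8,-28,0,0.347],[-1.8,-28,0,0.347]]
  ]
}}

```text
t: 9.8
tcp_pos: [0.5153, -0.0974, 0.1046]
tool_rot: [0.997, -0.075, 0.001, 0.0]
force: [0.6, 0.5, 0.6]
finger_gap: 0.002
gripper_force: 0.1
```

```bash
python3 -c "
from h import *
arc((55,60,64,67,70,72,74))"
```

```text
55 [1.3 1.5 1.6] 0.004
60 [-0.1 -5.4  1.6] 0.092
64 [ -0.7 -11.    1.6] 0.161
67 [ -0.9 -15.2   1.6] 0.214
70 [ -0.9 -19.4   1.6] 0.266
72 [ -0.8 -22.2   1.6] 0.301
74 [ -0.6 -25.    1.6] 0.336
tcp [515.3 -97.4 104.6] brg 172.5 r 81.2 F [0.6 0.5 0.6] q6 1.32
```

Emit:
{"name": "drive_tool", "arguments": {
  "deltas": [
    [[0,-5.5,0,0.092],[-0.7,-11,0,0.161],[-0.8,-13,0,0.19],[-0.8,-13,0,0.19]]
  ]
}}

```text
t: 10.13
tcp_pos: [0.5157, -0.0849, 0.1041]
tool_rot: [0.986, -0.167, 0.0, 0.0]
force: [-0.5, -0.5, 0.0]
finger_gap: -0.004
gripper_force: 0.5
```

```bash
python3 -c "
from h import *
arc((65,67,70,72,74))"
```

```text
65 [ 0.7 -0.1  1.1] -0.008
67 [ 0.  -2.8  1.1] 0.026
70 [-0.8 -6.9  1.1] 0.079
72 [-1.2 -9.7  1.1] 0.114
74 [ -1.5 -12.5   1.1] 0.149
tcp [515.7 -84.9 104.1] brg 163.6 r 80.9 F [-0.5 -0.5  0. ] q6 1.53
```

Emit:
{"name": "drive_tool", "arguments": {
  "deltas": [
    [[0,-1.5,0,0.02],[0,-3,0,0.03],[0,-3,0,0.03]]
  ]
}}

```text
t: 10.38
tcp_pos: [0.5168, -0.0822, 0.1034]
tool_rot: [0.983, -0.183, -0.0, 0.0]
force: [-1.5, -0.1, -0.1]
finger_gap: 0.001
gripper_force: 0.8
```

Emit:
{"name": "drive_tool", "arguments": {
  "deltas": [
    [[0,-1,0,0.02],[0,-2,0,0.03],[0,-2,0,0.03]]
  ]
}}

```text
t: 10.63
tcp_pos: [0.5175, -0.0802, 0.1032]
tool_rot: [0.98, -0.198, -0.0, -0.0]
force: [-1.0, -0.2, 0.5]
finger_gap: -0.002
gripper_force: 0.8
```

Emit:
{"name": "drive_tool", "arguments": {
  "deltas": [
    [[0,-0.7,0,0],[0,-1,0,0.02],[0,-1,0,0.02]]
  ]
}}

```text
t: 10.88
tcp_pos: [0.518, -0.0793, 0.1032]
tool_rot: [0.978, -0.209, -0.0, -0.0]
force: [-2.1, -2.2, 0.0]
finger_gap: 0.001
gripper_force: 0.8
```

Emit:
{"name": "drive_tool", "arguments": {
  "deltas": [
    [[0,-1,0,0],[0,-1.5,0,0],[0,-1.5,0,0]]
  ]
}}

```text
t: 11.13
tcp_pos: [0.5184, -0.0783, 0.1032]
tool_rot: [0.978, -0.208, -0.0, 0.0]
force: [-3.6, -2.4, -0.8]
finger_gap: 0.004
gripper_force: 1.9
```

Emit:
{"name": "drive_tool", "arguments": {
  "deltas": [
    [[0,-1,0,0],[0,-1.5,0,0],[0,-1.5,0,0]]
  ]
}}

```text
t: 11.38
tcp_pos: [0.5185, -0.078, 0.1032]
tool_rot: [0.978, -0.207, -0.001, 0.001]
force: [-5.9, -7.8, 0.5]
finger_gap: -0.0
gripper_force: 4.4
```

```bash
python3 -c "
from h import *
arc((70,72,74))"
```

```text
70 [-1.1  0.6  0.2] -0.002
72 [-1.8 -2.1  0.2] 0.033
74 [-2.3 -4.9  0.2] 0.068
tcp [518.5 -78.  103.2] brg 158.5 r 79.0 F [-5.9 -7.8  0.5] q6 1.63
```

Emit:
{"name": "drive_tool", "arguments": {
  "deltas": [
    [[-0.3,-1,0,0],[-0.5,-2,0,0],[-0.5,-2,0,0]]
  ]
}}

```text
t: 11.63
tcp_pos: [0.5186, -0.0778, 0.1033]
tool_rot: [0.978, -0.207, -0.001, 0.003]
force: [-8.4, -14.2, -1.1]
finger_gap: -0.002
gripper_force: 7.6
```

Emit:
{"name": "drive_tool", "arguments": {
  "deltas": [
    [[0,0,0,0],[0,0,0,0],[0,0,0,0]]
  ]
}}

```text
t: 11.88
tcp_pos: [0.5186, -0.0778, 0.1033]
tool_rot: [0.978, -0.207, -0.001, 0.003]
force: [-6.6, -14.0, 0.1]
finger_gap: 0.001
gripper_force: 7.4
```

The lug stands firm against 16 N, so the ring is at its stop. Backing off and lifting.

Emit:
{"name": "drive_tool", "arguments": {
  "deltas": [
    [[0,5,0,0],[0,14,0,0],[0,14,-20,0],[0,14,-60,0],[-30,14,-100,0]]
  ]
}}

```text
t: 12.3
tcp_pos: [0.4966, -0.0799, 0.1985]
tool_rot: [0.978, -0.209, 0.004, 0.0]
force: [1.3, 0.3, 0.8]
finger_gap: -0.002
gripper_force: 0.0
```

Emit:
{"name": "drive_tool", "arguments": {
  "deltas": [
    [[-30,0,-20,0],[-60,0,-30,0],[-90,0,-30,0],[-90,0,-30,0],[-90,0,-30,0]]
  ]
}}

```text
t: 12.72
tcp_pos: [0.4084, -0.0399, 0.2273]
tool_rot: [0.978, -0.208, 0.001, -0.0]
force: [0.9, -0.8, 0.3]
finger_gap: 0.0
gripper_force: 0.0
```

Run:
```python
from h import *
a=save("top","top5"); b=save("side","side5")
A=cv2.convertScaleAbs(cv2.resize(a[140:240,340:440],None,fx=4,fy=4,interpolation=cv2.INTER_CUBIC),alpha=1.7)
B=cv2.convertScaleAbs(cv2.resize(b[210:310,340:440],None,fx=4,fy=4,interpolation=cv2.INTER_CUBIC),alpha=1.7)
cv2.imwrite('pics/c5.png',np.hstack([A,B])[:,:,::-1]); s=manip.sense();print(s['tcp_pos'],s['t'],s['force'])
```

```text
[ 0.41069536 -0.04118429  0.22721007] 12.8167 [ 0.2132692   0.95287955 -0.58814937]
```

View pics/c5.png

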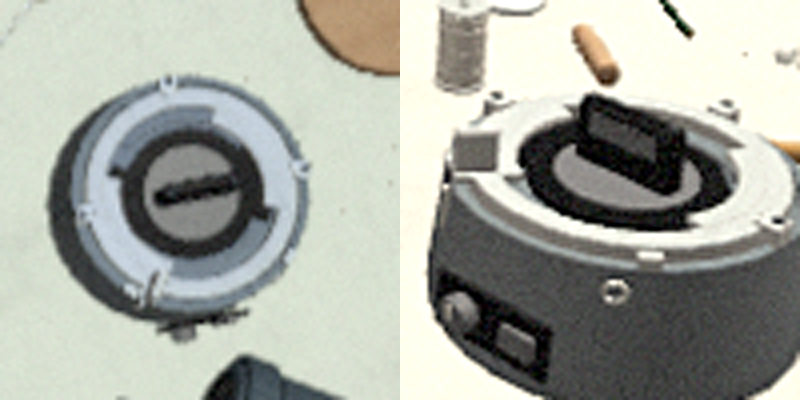

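The top view shows the tongues over the lid's ears and the lug at (152,288), against the block by the bar. The lid is flat and the bystanders look unmoved. A quick numeric check, then I'll hand in.

Run:
```python
from h import *
for p in((156,275),(151,287),(147,300)):
    w=ray('top',(340+p[0]/4-.4,140+p[1]/4-.4),.1155)[:2]*1e3-C; print(np.hypot(*w).round(1),((np.degrees(np.arctan2(w[1],w[0]))-Y)%360).round(1))
a,b=[cv2.imread(f'pics/top{k}_raw.png').astype(int) for k in(0,5)]
d=(abs(a-b).max(2)>40).astype(np.uint8); n,_,st,c=cv2.connectedComponentsWithStats(d)
print([(c[i].round(),st[i,4]) for i in range(1,n) if st[i,4]>15 and c[i][1]<290])
```

```text
71.9 141.4
81.5 141.8
91.4 142.8
[(array([405., 180.]), np.int32(72)), (array([401., 187.]), np.int32(88)), (array([390., 180.]), np.int32(98)), (array([377., 193.]), np.int32(53)), (array([371., 196.]), np.int32(67)), (array([384., 188.]), np.int32(52)), (array([395., 192.]), np.int32(55)), (array([286., 210.]), np.int32(900))]
```

```bash
python3 -c "
from station import manip
print(manip.sign_off())"
```

```text
the job is handed in; nothing more can be done
None
```

The black lid is seated flat in the bowl and released, the locking ring is turned clockwise to its stop at the locked mark, the bystanders are undisturbed, and the job was handed in after about 13 s of robot time.

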